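# Lower the hold-down foot onto the steel strip

## Robot

A 6-joint arm with a two-finger parallel gripper is mounted at the origin on the work surface. World frame = base frame: x ahead of the robot, y to its left, z up, the work surface at z = 0. Lengths are in m, angles in rad, forces in N, time in s.
With the tool pointing down it reaches from about 0.35 to 0.85 m from the base axis. Payload 8.1 kg.
Tool frame: the origin (TCP) lies on the centre line of the jaws, within the pads' length; the fingertips stand 8 mm ahead of it and the grasp point (between the pads) lies 11 mm behind it; y points along the fingers, x is the direction in which the jaws open and shut, and the axes are right-handed (so a half turn about y gives the same grasp; the last joint's range is limited). The gripper opens to 93 mm and grips with 3 to 60 N. Pads are 15 mm wide; open, the fingers measure 128 mm over their backs; the gripper's body (75 mm by 188 mm) begins 65 mm behind the grasp point.
Start: joints at [-1.239, 0.13, 1.488, -0, 1.523, -0.085], TCP at [0.243, -0.549, 0.227] pointing down, gripper open.
Joint ranges: [-2.96, 2.96], [-0.89, 2.26], [0.02, 2.5], [-1.34, 4.48], [0, 2.73], [-2.66, 2.66]. Speed limits (rad/s): [2.39, 2.39, 2.79, 3.14, 3.14, 3.14].

## Interface

Orientations are given as a rotation vector (axis times angle).
In Python, from cell import status, cams, hand_in gives the robot as it stands.
- The arm moves only by the shell command python3 -m creep 'ROWS'. ROWS is JSON, a list that holds one entry, the list of rows, each a list of 7 numbers: the shift along the tool's x, y, z in cm, then the turn, a rotation vector about the tool's x, y, z in degrees, then the closure, from 0 (fully open) to 1 (shut). In form: [[[x, y, z, ax, ay, az, grip], ...]]. A call has 1 to 12 rows; each row is the pose to reach, as a shift and turn from the pose commanded when the call began, along the tool's axes at that moment; what a row does not reach only later rows make up. A row lasts 1/12 s, in which the tool goes at most 41.7 mm and 7.16 degrees, less where a joint would pass 70% of its speed; a pose out of reach is approached as far as the arm can. A call with a gripper value outside its range is refused whole. The fingers move at their own pace and stop on an object; the grip force is fixed at half the most. Time passes only in rows, so rows that repeat a pose let the fingers close. It gives the time, the measured TCP pose, the force and the opening at its end, in the units of the state.
- status.state(): the state, without advancing time (a new reading comes with each control period).
- cams.read_camera(name): name is "side" or "top"; returns a dict with "image" (420x560x3 uint8, red, green, blue), "intrinsics" (3x3 intrinsics, pixels), "world_to_cam" (4x4, takes a point from world to camera coordinates). Camera axes: x right, y down, z forward; pixel columns grow to the right and rows downward; lengths in m; the calibration is good to about 2 mm. A picture is of the moment at which its call begins. There is no depth.
- hand_in(): hands the job in, once; it reports no verdict.
The state is a dict: "t": time; "qpos": joint angles; "qvel": joint speeds; "joint_torque": joint torques, N m; "tool_pos": TCP position; "tcp_rot": TCP orientation; "wrist_force": force on the tool from outside, world axes, zero at the start; "wrist_torque": the same for the moment, N m; "opening": finger opening in m.
Only numpy, scipy, OpenCV 4.12 (cv2) and the standard library are available. Lean on these libraries where they do the work, as an engineer would, in place of code of your own. Each camera call takes 0.05 s, during which the arm holds its last target. There are 200 camera calls.

## Task

Two identical blue hold-down presses stand on the brazing bench, both with their foot raised; a flat steel strip lies on the brick of one of them. Swing that press's red-knobbed lever fully down to its stop, so that the foot comes down on the strip and it is ready for brazing, then let go. Do not shift the strip, and leave the other press's lever as it is.

Things in the scene. Friction and masses are not known exactly. Their poses are not given: they have to be found in the camera images.
- press_lever (a joint): Lever of the press that has the strip under its foot. 0 rad: raised, the arm 30 deg forward of vertical; grows as the lever is swung forward and down; 1.0 rad: stop, arm nearly level (87 deg from vertical), foot on the strip. It starts at 0 to 0.2, turns stiffly (2 to 3 N at the knob), stays wherever it is left and has no spring. The fixed press: blue, 170 mm deep, 120 mm wide, 165 mm tall without the lever; its front faces roughly to the robot, turned by up to 17 deg.
- press_knob (a point): Centre of the red ball knob, 22 mm in diameter, at the end of that lever (a steel bar 12 x 10 mm in section). Its z axis points outward along the arm, away from the pivot; its y axis is parallel to the pivot axis, which is level. The pivot lies 95 mm from this point along its -z axis, 150 mm above the bench. The knob goes from about 232 mm (raised) to 155 mm (down) above the bench, moving forward to the front of the press; the air on both sides of it is free.
- strip (a point): Centre (half-way up) of the loose flat steel strip, 40 x 140 x 6 mm (its x, y, z axes), 0.26 kg, lying across the brick of the press to be used, its top 48 mm above the bench.
- spare_knob (a point): Centre of the same red 22 mm ball knob on the other press, which has nothing under its foot; same axes and sizes. Not to be moved.
There are look-alikes about, which are no part of the job. Leave any purple look-alike of the part that bears press_lever alone.

How it is judged:
By the outcome, as a careful person would: the job done as asked, in the order asked, and still so for the second after the job is handed in, with the robot touching nothing.
It also fails if it takes over 32 s, if anything falls off the work surface, if the arm or the gripper's body presses on something with over 40 N, if the wrist force passes 120 N, or if a joint passes its speed limit or range.

## Working session

There is one attempt and no reset: what is moved stays moved. The work goes in short steps, Python scripts to look and compute and a shell command to move; the robot and the scene stay as the last step left them, time stands still between calls to the robot, and variables do not carry over. Pictures are saved under pics/ and viewed, about 8 in all and at most 12, crops included, and the job is handed in when it is done.

```bash
mkdir -p pics; ls
python3 - <<'E'
from cell import status,cams
import cv2,numpy as np
for n in("side","top"):
    c=cams.read_camera(n); cv2.imwrite(f"pics/{n}0.png",c["image"][:,:,::-1])
    W=np.array(c["world_to_cam"]); print(n,np.round(c["intrinsics"],1).tolist(),np.round(W,3).tolist(), -W[:3,:3].T@W[:3,3])
s=status.state(); print({k:np.round(v,3).tolist() for k,v in s.items()})
E
```

```text
pics
side [[455.9, 0.0, 279.4], [0.0, 455.9, 205.5], [0.0, 0.0, 1.0]] [[0.973, -0.23, -0.008, -0.505], [-0.183, -0.752, -0.633, 0.191], [0.14, 0.618, -0.774, 0.855], [0.0, 0.0, 0.0, 1.0]] [ 0.40714264 -0.50133929  0.77874213]
top [[488.8, 0.0, 273.9], [0.0, 488.8, 210.9], [0.0, 0.0, 1.0]] [[-0.027, -0.999, -0.02, 0.02], [-0.995, 0.029, -0.093, 0.511], [0.093, 0.017, -0.995, 0.906], [0.0, 0.0, 0.0, 1.0]] [ 0.42412747 -0.01002286  0.95008519]
{'t': 0.1, 'qpos': [-1.239, 0.131, 1.489, 0.0, 1.523, -0.085], 'qvel': [0.0, -0.001, -0.004, -0.001, 0.001, 0.0], 'joint_torque': [0.001, -56.134, -49.31, 0.077, 0.029, -0.0], 'tool_pos': [0.243, -0.548, 0.226], 'tcp_rot': [-1.377, 0.898, -0.896], 'wrist_force': [-0.06, 0.818, -0.531], 'wrist_torque': [0.013, -0.01, -0.002], 'opening': 0.093}
```

View pics/side0.png

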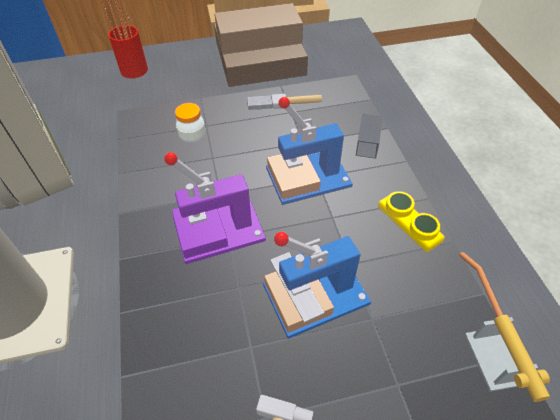

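View pics/top0.png

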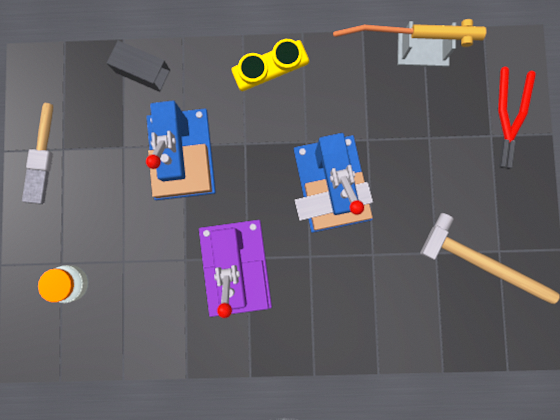

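Candidates for the knob: the blue press with the strip, side (281,239) / top (357,207); the blue press without a strip, side (284,102) / top (153,161); the purple look-alike, side (171,158) / top (224,310). I choose the first. The strip lies under its foot, at top (333,200) and side (297,285). Next I measure it and check it in a crop.

```bash
cat > h.py <<'E'
import cv2,numpy as np
from cell import status,cams
from scipy.spatial.transform import Rotation as R
def cam(n):
    c=cams.read_camera(n); return c["image"],np.array(c["intrinsics"]),np.array(c["world_to_cam"])
def plane(uv,K,W,z):
    C=-W[:3,:3].T@W[:3,3]; d=W[:3,:3].T@np.linalg.inv(K)@[uv[0],uv[1],1]
    return C+d*(z-C[2])/d[2]
def tri(a,Ka,Wa,b,Kb,Wb):
    X=cv2.triangulatePoints(Ka@Wa[:3],Kb@Wb[:3],np.array(a,float).reshape(2,1),np.array(b,float).reshape(2,1)); return (X[:3]/X[3]).ravel()
def proj(p,K,W):
    q=K@(W[:3,:3]@p+W[:3,3]); return q[:2]/q[2]
def red(im,near,r=25):
    h=cv2.cvtColor(im,cv2.COLOR_RGB2HSV); m=((h[...,0]<6)|(h[...,0]>174))&(h[...,1]>170)&(h[...,2]>70)
    y,x=np.nonzero(m); k=np.hypot(x-near[0],y-near[1])<r; x,y=x[k],y[k]
    c,rad=cv2.minEnclosingCircle(np.c_[x,y].astype(np.float32)); return c,rad
E
python3 - <<'E'
from h import *
I,K,W=cam("top"); J,L,V=cam("side")
for a,b in(((357,207),(281,239)),((153,161),(284,102))):
    ca,ra=red(I,a);cb,rb=red(J,b); p=tri(ca,K,W,cb,L,V)
    print(np.round(ca,1),ra,np.round(cb,1),rb,"knob",np.round(p,4),np.round(proj(p,K,W)-ca,1),np.round(proj(p,L,V)-cb,1))
h=cv2.cvtColor(I,cv2.COLOR_RGB2HSV); m=((h[...,0]>100)&(h[...,0]<122)&(h[...,1]>140)).astype(np.uint8)
m[:,:270]=0;m[:100]=0; m[260:]=0;m[:,400:]=0
ys,xs=np.nonzero(m)
# left and right base edges per row
rows=range(155,225,6); l=np.array([(xs[ys==r].min(),r) for r in rows if (ys==r).any()]);
P=np.array([plane(q,K,W,.01) for q in l]); print("left edge",l.tolist()); d=np.polyfit(P[:,0],P[:,1],1); print("yaw",np.degrees(np.arctan(d[0])))
# tip of strip corners
g=((h[...,1]<40)&(h[...,2]>150)).astype(np.uint8); g[:,:285]=0; g[:,385:]=0; g[:170]=0; g[235:]=0
cs=[c for c in cv2.findContours(g,0,2)[0] if cv2.contourArea(c)>80]
r=cv2.minAreaRect(np.vstack(cs)); bx=np.array([plane(q,K,W,.048) for q in cv2.boxPoints(r)]); print(np.round(bx,3).tolist(), r, "ctr",bx.mean(0))
s=status.state(); print(R.from_rotvec(s['tcp_rot']).as_matrix().round(3))
a=cv2.resize(I[120:245,280:400],None,fx=3.3,fy=3.3,interpolation=2); b=cv2.resize(J[225:345,255:380],None,fx=3.3,fy=3.3,interpolation=2)
H=min(len(a),len(b)); cv2.imwrite("pics/crop.png",np.hstack([a[:H],b[:H]])[...,::-1])
E
```

```text
[356.5 207.1] 6.881920337677002 [281.  238.4] 6.700146675109863 knob [ 0.4946 -0.1207  0.2243] [ 0.  -0.3] [-0.3  0.1]
[152.6 161.1] 7.068830490112305 [283.4 101.6] 5.050858497619629 knob [0.5717 0.1815 0.2324] [ 0.  -0.2] [-0.2  0. ]
left edge [[295, 155], [296, 161], [297, 167], [299, 173], [300, 179], [301, 185], [303, 191], [331, 197], [332, 203], [333, 209], [309, 221]]
yaw 26.49487287889379
[[0.565, -0.025, 0.048], [0.595, -0.163, 0.048], [0.52, -0.178, 0.048], [0.49, -0.041, 0.048]] ((331.1048278808594, 191.27850341796875), (40.893089294433594, 75.7211685180664), 76.1593017578125) ctr [ 0.5422573  -0.10182217  0.048     ]
[[ 0.405 -0.     0.914]
 [-0.914  0.001  0.405]
 [-0.001 -1.     0.   ]]
```

View pics/crop.png

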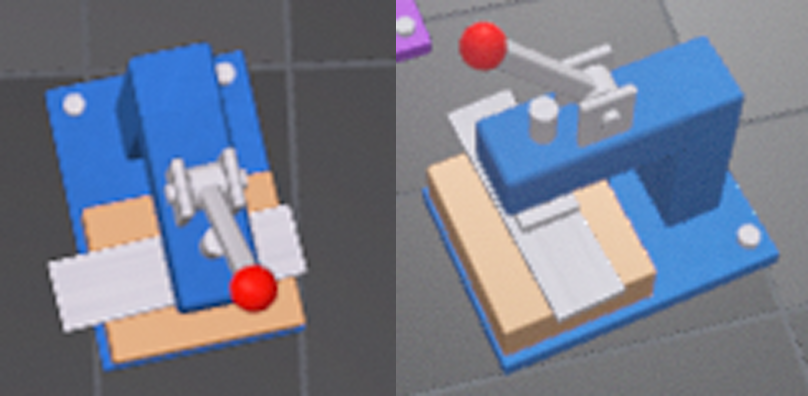

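The crop shows the strip across the brick under the foot, with this press's red knob at crop left (253,288) and right (483,45). The knob is at (0.495, -0.121, 0.224), so the lever is at about 0.15 rad, which agrees with the description. Yaw is about 12°. Next I move to hover above the knob with the jaws along the pivot axis.

```bash
python3 -m creep '[[[-1,-1,1.5,0,0,0,0],[-3,-3,4,0,1,0,0],[-5.5,-5,7.5,0,3,0,0],[-8,-6.5,11,0,5,0,0],[-10.5,-7,14.5,0,7,0,0],[-13,-7,18,0,9,0,0],[-15.5,-7,21.5,0,11,0,0],[-18,-7,25,0,12,0,0],[-20.5,-7,28.5,0,12,0,0],[-23,-7,32,0,12,0,0],[-25,-7,35,0,12,0,0],[-27,-7,37.5,0,12,0,0]]]'
python3 -m creep '[[[-1,0,1.5,0,0,0,0.4],[-2,0,2.8,0,0,0,0.4],[-2,0,2.8,0,0,0,0.4],[-2,0,2.8,0,0,0,0.4]]]'
python3 - <<'E'
from h import *
J,L,V=cam("side");I,K,W=cam("top")
h=cv2.cvtColor(J,cv2.COLOR_RGB2HSV)
try:
    cb,rb=red(J,(281,239)); print(cb,rb)
except Exception as e: print(e)
s=status.state(); Rm=R.from_rotvec(s['tcp_rot']).as_matrix(); print(s['tool_pos'],Rm.round(3),s['opening'],s['t'])
# yaw from base edges seen at start
q=[(295,155),(296,161),(297,167),(299,173),(300,179),(301,185),(303,191)]
P=np.array([plane(a,K,W,.01) for a in q]); print("yaw side edge",np.degrees(np.arctan(np.polyfit(P[:,0],P[:,1],1)[0])))
a,b=plane((311,231),K,W,.01),plane((371,218),K,W,.01); d=a-b; print("yaw front",np.degrees(np.arctan2(-d[0],d[1])),np.linalg.norm(d))
cv2.imwrite("pics/s1.png",np.hstack([cv2.resize(J[120:345,180:405],(400,400)),cv2.resize(I[60:285,250:475],(400,400))])[...,::-1])
E
```

```text
t: 1.2
tool_pos: [0.4761, -0.1501, 0.2967]
tcp_rot: [-1.3, 1.055, -1.056]
wrist_force: [0.6, -0.8, -0.5]
opening: 0.0932
t: 1.53
tool_pos: [0.4987, -0.1261, 0.2963]
tcp_rot: [-1.301, 1.054, -1.053]
wrist_force: [-0.4, -0.3, -0.4]
opening: 0.0705
(281.0, 238.3333282470703) 6.66677188873291
[ 0.49818213 -0.12730572  0.29646243] [[ 0.205 -0.001  0.979]
 [-0.979 -0.     0.205]
 [ 0.    -1.    -0.001]] 0.06282859609956817 1.6333
yaw side edge 10.445846850752561
yaw front 10.613904188765066 0.1179822754540859
```

View pics/s1.png

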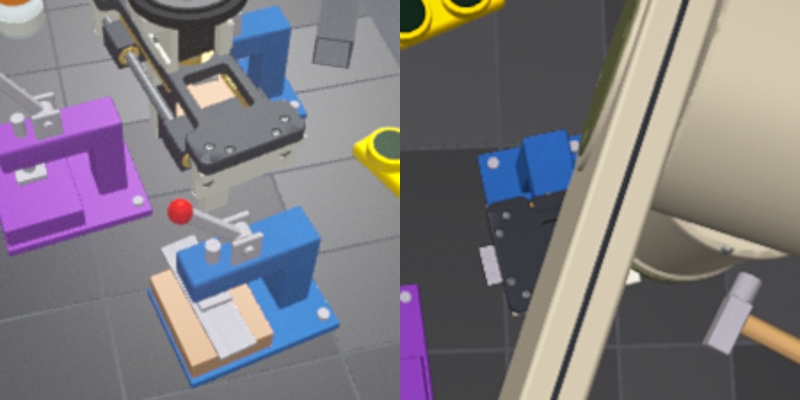

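The gripper hovers over the press, in line with the knob at left crop (180,211), and nothing is in the way. The yaw measures 10.5° from both base edges. I go down around the knob, then close slowly.

```bash
python3 -m creep '[[[-0.7,0.5,-0.2,0,-1,0,0.4],[-0.7,2,-0.2,0,-1,0,0.4],[-0.7,4,-0.2,0,-1,0,0.4],[-0.7,6,-0.2,0,-1,0,0.4],[-0.7,7.5,-0.2,0,-1,0,0.4],[-0.7,8.3,-0.2,0,-1,0,0.4],[-0.7,8.3,-0.2,0,-1,0,0.4],[-0.7,8.3,-0.2,0,-1,0,0.4]]]'
python3 - <<'E'
from h import *
J,L,V=cam("side")
s=status.state(); print(s['tool_pos'],s['opening'],s['wrist_force'],s['t'])
Rm=R.from_rotvec(s['tcp_rot']).as_matrix(); g=s['tool_pos']-Rm[:,1]*.011
print("grasp px",proj(g,L,V),"knob px",red(J,(281,239)), "err tool cm",100*Rm.T@(np.array([.4946,-.1207,.2243])-g))
cv2.imwrite("pics/s2.png",cv2.resize(J[180:300,220:360],None,fx=4,fy=4,interpolation=2)[...,::-1])
E
```

```text
t: 2.3
tool_pos: [0.4949, -0.1205, 0.2138]
tcp_rot: [-1.307, 1.043, -1.042]
wrist_force: [-1.1, -0.4, 0.0]
opening: 0.0558
[ 0.49544513 -0.12063151  0.21462368] 0.055906635431284234 [ 0.04592003 -0.64538528 -0.336793  ] 2.35
grasp px [281.21979285 237.75073111] knob px ((0.0, 0.0), 0.0) err tool cm [-0.01149939  0.13227449 -0.08291952]
```

View pics/s2.png

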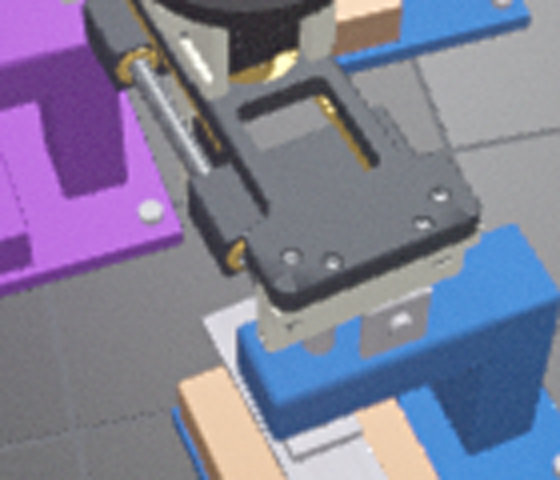

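The near finger now hides the knob, as it should if the jaws straddle it; the tool is over the head with free air around it. I close on the knob.

```bash
python3 -m creep '[[[0,0,0,0,0,0,0.5],[0,0,0,0,0,0,0.6],[0,0,0,0,0,0,0.68],[0,0,0,0,0,0,0.72],[0,0,0,0,0,0,0.75],[0,0,0,0,0,0,0.8],[0,0,0,0,0,0,0.9],[0,0,0,0,0,0,0.9],[0,0,0,0,0,0,0.9]]]'
python3 - <<'E'
from h import *
s=status.state(); Rm=R.from_rotvec(s['tcp_rot']).as_matrix(); g=s['tool_pos']-Rm[:,1]*.011
print(s['tool_pos'],s['opening'],s['wrist_force'],s['t'])
# arc offsets in tool axes (cm) from start angle
for z0 in (.2243,):
    a0=np.arccos((z0-.15)/.095); f=np.array([-.983,-.182,0])
    for t in np.degrees(a0)+np.arange(0,52,4.5):
        t=np.radians(t); d=.095*((np.sin(t)-np.sin(a0))*f+np.array([0,0,1])*(np.cos(t)-np.cos(a0)))
        print(round(np.degrees(t),1),(100*Rm.T@d).round(2))
E
```

```text
t: 3.1
tool_pos: [0.4954, -0.1204, 0.2138]
tcp_rot: [-1.307, 1.042, -1.042]
wrist_force: [0.1, -1.3, 0.1]
opening: 0.0202
[ 0.49535725 -0.12040196  0.21375529] 0.02015094716595006 [ 0.06104569 -1.32726788  0.07126648] 3.1
38.5 [0. 0. 0.]
43.0 [-0.02  0.49 -0.56]
47.5 [-0.05  1.02 -1.09]
52.0 [-0.07  1.59 -1.57]
56.5 [-0.08  2.19 -2.  ]
61.0 [-0.1   2.83 -2.39]
65.5 [-0.11  3.5  -2.73]
70.0 [-0.13  4.19 -3.01]
74.5 [-0.14  4.9  -3.23]
79.0 [-0.14  5.62 -3.4 ]
83.5 [-0.15  6.36 -3.52]
88.0 [-0.15  7.11 -3.57]
```

The fingers stopped at 20 mm, so the knob is held. I swing it along the arc for the first half and check the force.

```bash
python3 -m creep '[[[0,0.25,-0.28,0,0,0,0.9],[0,0.5,-0.56,0,0,0,0.9],[0,0.75,-0.83,0,0,0,0.9],[0,1.0,-1.09,0,0,0,0.9],[-0.1,1.3,-1.33,0,0,0,0.9],[-0.1,1.6,-1.57,0,0,0,0.9],[-0.1,1.9,-1.8,0,0,0,0.9],[-0.1,2.2,-2.0,0,0,0,0.9],[-0.1,2.5,-2.2,0,0,0,0.9],[-0.1,2.83,-2.4,0,0,0,0.9],[-0.1,2.83,-2.4,0,0,0,0.9]]]'
python3 - <<'E'
from h import *
J,L,V=cam("side");s=status.state(); print(s['tool_pos'],s['opening'],s['wrist_force'],s['t'])
cv2.imwrite("pics/s3.png",cv2.resize(J[180:330,220:370],None,fx=3.6,fy=3.6,interpolation=2)[...,::-1])
E
```

```text
t: 4.02
tool_pos: [0.4709, -0.1247, 0.1843]
tcp_rot: [-1.308, 1.043, -1.041]
wrist_force: [1.1, -2.8, -2.4]
opening: 0.0203
[ 0.47085479 -0.12469449  0.18429757] 0.02020203213704769 [ 0.55301357 -3.84756891 -1.0630748 ] 4.0667
```

View pics/s3.png

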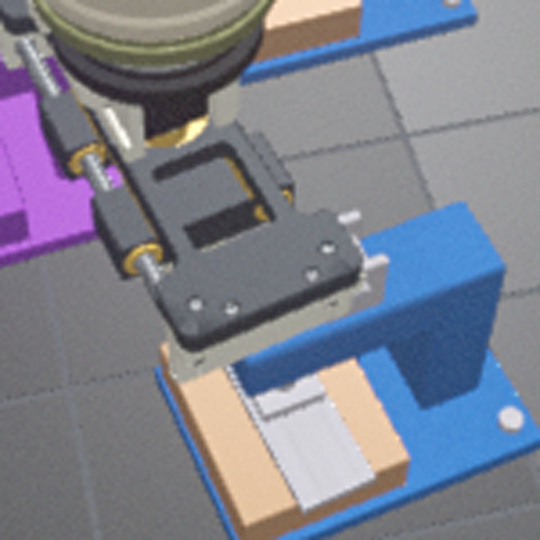

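The foot is coming down and the grip is still on the knob at low force. I do the second half.

```bash
python3 -m creep '[[[0,0.33,-0.18,0,0,0,0.9],[0,0.67,-0.34,0,0,0,0.9],[0,1.0,-0.5,0,0,0,0.9],[0,1.36,-0.62,0,0,0,0.9],[0,1.7,-0.74,0,0,0,0.9],[0,2.07,-0.84,0,0,0,0.9],[0,2.4,-0.93,0,0,0,0.9],[0,2.8,-1.0,0,0,0,0.9],[0,3.15,-1.08,0,0,0,0.9],[0,3.5,-1.13,0,0,0,0.9],[0,3.8,-1.15,0,0,0,0.9],[0,3.8,-1.15,0,0,0,0.9]]]'
python3 -m creep '[[[0,0.2,-0.03,0,0,0,0.9],[0,0.4,-0.03,0,0,0,0.9],[0,0.4,-0.03,0,0,0,0.9]]]'
```

```text
t: 5.07
tool_pos: [0.46, -0.1268, 0.1462]
tcp_rot: [-1.307, 1.043, -1.041]
wrist_force: [-0.5, 2.4, -2.6]
opening: 0.0203
t: 5.32
tool_pos: [0.4598, -0.1269, 0.1428]
tcp_rot: [-1.307, 1.043, -1.041]
wrist_force: [-2.7, 2.5, -0.8]
opening: 0.0202
```

```bash
python3 -m creep '[[[0,0.1,0,0,0,0,0.9],[0,0.2,0,0,0,0,0.9],[0,0.2,0,0,0,0,0.9]]]'; python3 -m creep '[[[0,0.1,0,0,0,0,0.9],[0,0.2,0,0,0,0,0.9],[0,0.2,0,0,0,0,0.9]]]'
python3 - <<'E'
from h import *
J,L,V=cam("side");s=status.state(); print(s['tool_pos'],s['opening'],s['wrist_force'],s['t'])
cv2.imwrite("pics/s4.png",cv2.resize(J[200:330,220:370],None,fx=4,fy=4,interpolation=2)[...,::-1])
E
```

```text
t: 5.57
tool_pos: [0.4598, -0.1269, 0.1412]
tcp_rot: [-1.307, 1.043, -1.041]
wrist_force: [-3.8, 3.3, 2.0]
opening: 0.0204
t: 5.82
tool_pos: [0.46, -0.127, 0.1399]
tcp_rot: [-1.307, 1.042, -1.041]
wrist_force: [-6.3, 4.9, 7.9]
opening: 0.02
[ 0.45993822 -0.12698798  0.13990431] 0.020678342941806947 [-6.16846109  4.40681152  9.04144892] 5.8667
```

View pics/s4.png

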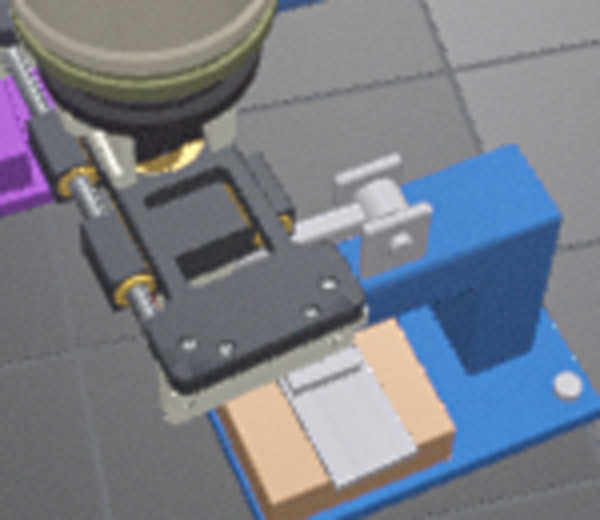

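The lever is nearly level and the foot is on the strip; the upward force is now building, which suggests the stop. One firmer push to be sure.

```bash
python3 -m creep '[[[0,0.1,0,0,0,0,0.9],[0,0.2,0,0,0,0,0.9],[0,0.2,0,0,0,0,0.9],[0,0.2,0,0,0,0,0.9]]]'; python3 -m creep '[[[0,0.15,0,0,0,0,0.9],[0,0.3,0,0,0,0,0.9],[0,0.3,0,0,0,0,0.9]]]'
```

```text
t: 6.2
tool_pos: [0.4603, -0.1269, 0.1386]
tcp_rot: [-1.307, 1.042, -1.042]
wrist_force: [-7.1, 5.8, 11.9]
opening: 0.0201
t: 6.45
tool_pos: [0.4608, -0.1269, 0.1367]
tcp_rot: [-1.306, 1.041, -1.042]
wrist_force: [-9.5, 7.9, 18.7]
opening: 0.0202
```

The force rises steadily to 19 N up against the stop. I open, then rise straight up and look.

```bash
python3 -m creep '[[[0,0,0,0,0,0,0.7],[0,0,0,0,0,0,0.5],[0,0,0,0,0,0,0.3],[0,0,0,0,0,0,0.3],[0,0,0,0,0,0,0.3],[0,0,0,0,0,0,0.3]]]'; python3 -m creep '[[[0,-0.7,0,0,0,0,0.3],[0,-2,0,0,0,0,0.3],[0,-4,0,0,0,0,0.3],[0,-7,0,0,0,0,0.3],[0,-10,0,0,0,0,0.3],[0,-13,0,0,0,0,0.3],[0,-15,-3,0,0,0,0.3],[0,-15,-6,0,0,0,0.3],[3,-15,-9,0,0,0,0.3],[6,-15,-11,0,0,0,0.3],[9,-15,-11,0,0,0,0.3]]]'; python3 -m creep '[[[3,0,0,0,0,0,0.3],[7,0,0,0,0,0,0.3],[11,0,0,0,0,0,0.3],[14,0,0,0,0,0,0.3],[14,0,0,0,0,0,0.3]]]'
python3 - <<'E'
from h import *
J,L,V=cam("side");I,K,W=cam("top")
try:
    ca,_=red(I,(360,225),40);cb,_=red(J,(265,270),45); print(ca,cb,tri(ca,K,W,cb,L,V))
except Exception as e: print(e)
print("expected px",proj(np.array([.4594,-.1272,.155]),L,V),proj(np.array([.4594,-.1272,.155]),K,W))
print("spare",[red(I,(153,161)),red(J,(284,102))])
cv2.imwrite("pics/s5.png",np.hstack([cv2.resize(J[200:350,220:370],(400,400)),cv2.resize(I[100:250,270:420],(400,400))])[...,::-1])
E
```

```text
t: 6.95
tool_pos: [0.4601, -0.1274, 0.1341]
tcp_rot: [-1.307, 1.042, -1.042]
wrist_force: [-0.1, 0.2, 0.1]
opening: 0.0557
t: 7.87
tool_pos: [0.3707, -0.2412, 0.286]
tcp_rot: [-1.308, 1.041, -1.044]
wrist_force: [0.3, 0.9, 0.1]
opening: 0.0648
t: 8.28
tool_pos: [0.4038, -0.3804, 0.2829]
tcp_rot: [-1.307, 1.046, -1.043]
wrist_force: [-0.1, -0.1, -0.4]
opening: 0.0656
(354.74139404296875, 232.12069702148438) (0.0, 0.0) [ 0.36088288 -0.0863269   0.63207944]
expected px [260.24704673 271.27936541] [355.105257   232.62414124]
spare [((152.63043212890625, 161.06521606445312), 7.068830490112305), ((0.0, 0.0), 0.0)]
```

View pics/s5.png

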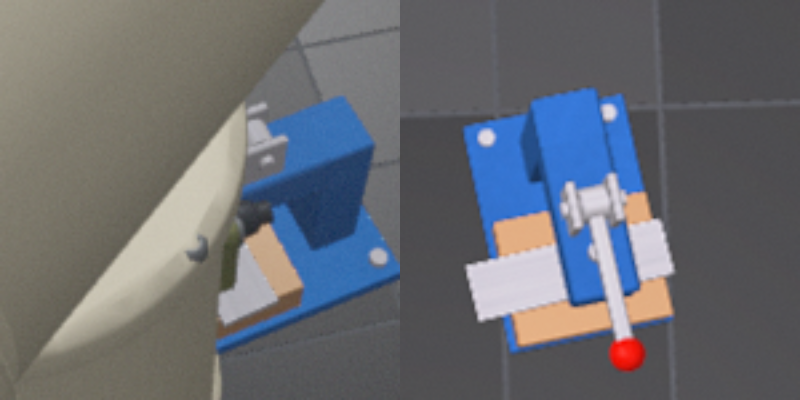

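The top view has the knob at (355,232), as expected for fully down, the strip is unmoved, and the spare lever is as before. The arm blocks the side camera, so I move it clear and verify the knob height.

```bash
python3 -m creep '[[[2,0,-2,0,0,0,0.3],[5,0,-5,0,0,0,0.3],[8,0,-8,0,0,0,0.3],[11,0,-11,0,0,0,0.3],[14,0,-13,0,0,0,0.3],[17,0,-15,0,0,0,0.3],[19,0,-17,0,0,0,0.3],[19,0,-17,0,0,0,0.3],[19,0,-17,0,0,0,0.3]]]'
python3 - <<'E'
from h import *
J,L,V=cam("side");I,K,W=cam("top")
cv2.imwrite("pics/s6.png",J[...,::-1])
for a,b in(((355,232),(260,271)),((153,161),(284,102))):
    ca,ra=red(I,a);cb,rb=red(J,b,15);p=tri(ca,K,W,cb,L,V); print(ca,cb,rb,p.round(4),proj(p,L,V)-cb)
h=cv2.cvtColor(I,cv2.COLOR_RGB2HSV);I0=cv2.imread("pics/top0.png")[...,::-1]
for X in(I0,I):
    h=cv2.cvtColor(X,cv2.COLOR_RGB2HSV); g=((h[...,1]<40)&(h[...,2]>150)).astype(np.uint8)[180:230,290:328]; m=cv2.moments(g); print("strip left end",m['m10']/m['m00']+290,m['m01']/m['m00']+180,m['m00'])
E
```

```text
t: 9.13
tool_pos: [0.2802, -0.599, 0.2846]
tcp_rot: [-1.306, 1.043, -1.043]
wrist_force: [0.7, -0.1, -0.5]
opening: 0.0652
(354.74139404296875, 232.12069702148438) (261.15216064453125, 270.7173767089844) 6.387495994567871 [ 0.4606 -0.1266  0.1552] [-0.25377287  0.04520727]
(152.63043212890625, 161.06521606445312) (283.5, 101.5) 4.94984769821167 [0.5718 0.1815 0.2326] [-0.2011463   0.04494608]
strip left end 311.9492753623188 205.59855072463768 690.0
strip left end 311.9492753623188 205.59855072463768 690.0
```

View pics/s6.png

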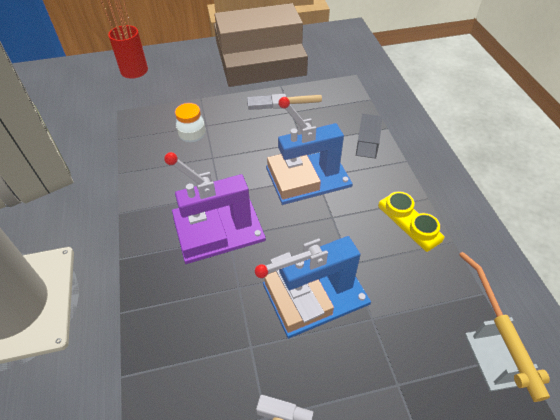

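The side view shows the lever level with its knob at (261,271), at a height of 155 mm, which is the stop. The foot is on the strip, and the spare and purple presses are untouched. I hand in.

```bash
python3 -c "from cell import hand_in; print(hand_in())"
```

```text
the job is handed in; nothing more can be done
None
```

The job is done and handed in at about 9 s. I gripped the red knob of the blue press that has the strip, swung its lever down along its arc until it pushed back with about 19 N at the stop, then let go and moved the arm clear.

- **Lever:** the knob measured (0.461, -0.127, 0.155) afterwards; the stop should put it at about 155 mm. The wrist force stayed near zero after release.
- **Strip:** its visible left end is at exactly the same pixels as before.
- **Other presses:** the spare knob is unchanged to within 0.2 mm, still at about 232 mm. The purple press looks untouched, but only by eye.

No check failed. The first look after release had the arm blocking the side camera, so I moved it clear and measured again.

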